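# Wind the feed slide to the ball-topped post

### The job

Take the black upright grip of the crank on the feed slide and wind the carriage with the clamped wood block along its rails until the carriage's pointer stands in line with the ball-topped post, not the square one. Wind it round in one go, keeping your hand on the grip the whole way, then let go and leave the carriage standing there.

Things in the scene. Friction and masses are not known exactly. Their poses are not given: they have to be found in the camera images.
- crank_axis (a point): Point on the crank's upright turning axis, at the mid-height of the grip (100 mm above the bench). It is fixed to the feed slide: a grey bench fixture, base plate 140 x 420 mm, with a gearbox (84 x 84 mm, 44 mm tall) under the crank and two steel rails. Its z axis points up; its y axis points along the rails from the crank towards the far end; the side of the posts and the pointer is -x.
- crank_grip: Black upright barrel grip of the crank, 24 mm in diameter, 51 mm tall, spinning freely about its own upright pin. Origin at its centre, 100 mm above the bench; it circles the crank axis at 50 mm radius. The steel crank arm lies below it, top 69 mm above the bench; the grip's pin ends 129 mm above the bench. The hub on the axis, 28 mm across, is 77 mm tall; everything else on the slide stays below 70 mm. Turning needs about 1 to 2 N at the grip and it stays where it is left.
- crank (a joint): Turning angle of the crank in rad, growing clockwise seen from above. Clockwise turning drives the carriage along +y of crank_axis, away from the crank, 60 mm per full turn (about 9.55 mm per rad); the other way brings it back. Starts within about 1.3 rad of 0; at 0 the grip lies on the -x side of the axis.
- pointer (a point): Tip of the small steel pointer on the carriage's edge, on the side of the posts, 33 mm above the bench. The carriage is an aluminium plate 84 x 120 mm with a wood block clamped on it, sliding on the rails. At the start the ball-topped post is 45 to 135 mm further along the rails (about 0.8 to 2.2 turns).
- ball_top (a point): Centre of the 26 mm steel ball on the round setting post that stands on the slide's base plate beside the rails, 54 mm above the bench; the post is upright and its axes are parallel to those of crank_axis. A second post beside the rails, a plain square bar 20 mm thick without a ball, is not the goal and may stand nearer to or farther from the crank; pass it freely.

How it is judged:
By the outcome, as a careful person would: the job done as asked, in the order asked, and still so for the second after the job is handed in, with the robot touching nothing.
It also fails if it takes over 51 s, if anything falls off the work surface, if the arm or the gripper's body presses on something with over 40 N, if the wrist force passes 120 N, or if a joint passes its speed limit or range.

### The arm

A 7-joint arm with a two-finger parallel gripper is mounted at the origin on a cart in front of the work surface, level with it; the furniture and walls round the work are solid. World frame = base frame: x ahead of the robot, y to its left, z up, the work surface at z = 0. Lengths are in m, angles in rad, forces in N, time in s.
With the tool pointing down it reaches from about 0.4 to 0.875 m from the base axis. Payload 4.4 kg.
Tool frame: the origin (TCP) lies at the centre of the arm's flange, where the gripper is bolted on; the fingertips stand 173 mm ahead of it and the grasp point (between the pads) lies 155 mm ahead of it; z points along the fingers, y is the line along which they close (so a half turn about z gives the same grasp; the last joint's range is limited). The gripper opens to 85 mm and grips with 20 to 120 N. Pads are 22 mm wide; open, the fingers measure 114 mm over their backs; the gripper's body (76 mm by 85 mm) begins 54 mm behind the grasp point. The pads swing forward as they close: fully open they stand 13 mm farther back than shut.
Start: joints at [1.26, 0.628, 0.038, 1.517, -0.027, 0.996, -0.02], TCP at [0.158, -0.631, 0.405] pointing down, gripper open.
Joint ranges: [-3.06, 3.06], [-0.37, 2.12], [-1.25, 1.32], [0.18, 2.47], [-1.1, 4.24], [0.23, 1.98], [-2.94, 2.94]. Speed limits (rad/s): [2.57, 2.57, 3.14, 3.14, 3.14, 3.14, 3.14].

### API

Orientations are given as a rotation vector (axis times angle).
In Python, from station import bot, eyes, models gives the robot as it stands. The module is installed in compiled form; this text tells all that it offers.
- The arm moves only by the tool drive_tool, never from a script. Its argument "rows" is a list of rows, each an object of numbers: "jaw": the opening, from 0 (shut) to 1 (fully open); "x", "y", "z": the shift along the tool's x, y, z in cm; "rx", "ry", "rz": the turn, a rotation vector about the tool's x, y, z in rad. A call has exactly 5 rows; each row shifts and turns the commanded pose from where the row before left it, along the tool's axes as they then stand; what a row does not reach is not made up. A row lasts 1/10 s, in which the tool goes at most 50 mm and 8.59 degrees, less where a joint would pass 70% of its speed; a pose out of reach is approached as far as the arm can. A call with a gripper value outside its range is refused whole. The fingers move at their own pace and stop on an object; the grip force is fixed at half the most. Time passes only in rows, so rows that do not move let the fingers close, or fill a call up. It gives the time, the measured TCP pose, the force, the opening and the grip force at its end, in the units of the state.
- bot.read_state(): the state, without advancing time (a new reading comes with each control period).
- eyes.snapshot(name): name is "scene" or "top" or "wrist"; returns the picture (420x560x3 uint8, red, green, blue); there is no depth.
- eyes.get_calibration(name): a dict with "fx", "fy", "cx", "cy" (pixels), "distortion" ([k1, k2, p1, p2, k3] as OpenCV has them; the pictures are not rectified), "xyz" and "attitude" of the camera in the world; the wrist camera has in their place "hand_eye" (4x4, takes a point from camera to tool coordinates, whose origin is the TCP and whose axes are the flange's). Camera axes: x right, y down, z forward; pixel columns grow to the right and rows downward; lengths in m; the calibration is good to about 2 mm. A picture is of the moment at which its call begins: read the wrist's pose just before it. get_calibration takes no time and is no camera call.
- bot.close_job(): hands the job in; it is judged then, once.
Trained networks look in the newest picture that a camera, given by its name, has taken for a name from the list of things; names that differ only in an ending like _2 or _b are one class to them, and where a whole thing is asked for, a point or a joint stands for the part that bears it (a point fixed in the world has none). Each returns a list of dicts, best first, with "conf" (0 to 1); they miss things now and then, are a little off and sometimes report something else, mostly with a low value. They report only what shows in the picture. A call takes as long as a camera call.
- models.search_frame(camera, thing): "pixel" ([column, row] in pixels, amid what is visible of it).
The state is a dict: "time": time; "joints": joint angles; "dq": joint speeds; "joint_torque": joint torques, N m; "position": TCP position; "eef_rot": TCP orientation; "ft_force": force on the tool from outside, world axes, zero at the start; "ft_torque": the same for the moment, N m; "opening": finger opening in m; "grasp_force": force on a finger pad.
Only numpy, scipy, OpenCV 4.12 (cv2) and the standard library are available. Lean on these libraries where they do the work, as an engineer would, in place of code of your own. Each camera call takes 0.05 s, during which the arm holds its last target. There are 200 camera calls.

## Working session

There is one attempt and no reset: what is moved stays moved. The work goes in short steps, Python scripts to look and compute and a tool call to move; the robot and the scene stay as the last step left them, time stands still between calls to the robot, and variables do not carry over. Pictures are saved under pics/ and viewed, at most 10 in all, crops included, and the job is handed in when it is done.

Besides the shell and the picture viewer there is one more tool, called after "Call:" by a JSON object that holds its "api" and its "payload". drive_tool: Moves the arm, as the interface text tells. Its arguments: {"type":"object","properties":{"rows":{"type":"array"}},"required":["rows"]}

```bash
mkdir -p pics; cat > h.py <<'E'
import numpy as np,cv2
from scipy.spatial.transform import Rotation as R
from station import bot,eyes,models
def cam(n,s=None):
    c=eyes.get_calibration(n)
    K=np.array([[c['fx'],0,c['cx']],[0,c['fy'],c['cy']],[0,0,1.]]);d=np.array(c['distortion'],float)
    if 'hand_eye' in c:
        T=np.eye(4);T[:3,:3]=R.from_rotvec(s['eef_rot']).as_matrix();T[:3,3]=s['position'];T=T@np.array(c['hand_eye'])
        return K,d,T[:3,:3],T[:3,3]
    a=np.array(c['attitude'],float)
    M=a if a.shape==(3,3) else R.from_rotvec(a).as_matrix()
    return K,d,M,np.array(c['xyz'])
def ray(C,p):
    K,d,M,t=C
    u=cv2.undistortPoints(np.array([[p]],float),K,d)[0,0]
    v=M@np.array([u[0],u[1],1]);return t,v/np.linalg.norm(v)
def atz(C,p,z):
    t,v=ray(C,p);return t+v*(z-t[2])/v[2]
def tri(rs):
    A=0;b=0
    for t,v in rs:
        P=np.eye(3)-np.outer(v,v);A=A+P;b=b+P@t
    x=np.linalg.solve(A,b);return x,[float(np.linalg.norm((np.eye(3)-np.outer(v,v))@(x-t))) for t,v in rs]
def proj(C,X):
    K,d,M,t=C
    return cv2.projectPoints(np.array([X],float),cv2.Rodrigues(M.T)[0],-M.T@t,K,d)[0][0,0]
E
python3 - <<'E'
from h import *
np.set_printoptions(precision=4,suppress=True)
s=bot.read_state();print(s)
for n in ['scene','top','wrist']:
    print(n,eyes.get_calibration(n))
    im=eyes.snapshot(n);cv2.imwrite(f'pics/{n}0.png',im[:,:,::-1])
    C=cam(n,s)
    for t,z in [('crank_axis',.1),('crank_grip',.1),('crank',.1),('pointer',.033),('ball_top',.054)]:
        for r in models.search_frame(n,t)[:2]: print(n,t,r,atz(C,r['pixel'],z))
E
```

```text
{'time': 0.0, 'joints': array([ 1.2602,  0.6293,  0.0384,  1.5183, -0.027 ,  0.9963, -0.02  ]), 'dq': array([ 0.0017,  0.0004, -0.0003, -0.0012, -0.0002, -0.0002, -0.0009]), 'joint_torque': array([  0.0018, -56.3404,   1.2264, -19.3446,   0.0109,   0.0106,
        -0.    ]), 'position': array([ 0.1575, -0.6303,  0.4038]), 'eef_rot': array([-3.1163, -0.3834,  0.0003]), 'ft_force': array([ 0.4805, -0.7038,  0.2936]), 'ft_torque': array([-0.0128,  0.0677, -0.0024]), 'grasp_force': 0.0, 'opening': 0.0854211018424385}
scene {'fx': 515.2898189168712, 'fy': 515.2898189168712, 'cx': 278.86713088173775, 'cy': 220.38590881493545, 'distortion': array([-0.0096,  0.    ,  0.    ,  0.    ,  0.    ]), 'xyz': array([-0.0273,  0.5464,  0.5519]), 'attitude': array([-0.9422,  2.2325, -1.2888])}
scene crank_axis {'pixel': [220.2, 303.5], 'conf': 0.72} [0.4308 0.2181 0.1   ]
scene crank_grip {'pixel': [279.9, 239.9], 'conf': 0.97} [0.4914 0.0447 0.1   ]
scene crank {'pixel': [285.2, 242.1], 'conf': 0.92} [0.4804 0.0433 0.1   ]
scene pointer {'pixel': [228.2, 282.2], 'conf': 0.69} [0.5333 0.125  0.033 ]
s
[... 389 characters left out ...]
.1311,  2.1842, -0.1493])}
top crank_axis {'pixel': [243.1, 201.3], 'conf': 0.61} [0.5094 0.1261 0.1   ]
top crank_grip {'pixel': [285.4, 209.1], 'conf': 0.54} [0.4908 0.0382 0.1   ]
top crank {'pixel': [298.0, 206.4], 'conf': 0.69} [0.4959 0.0119 0.1   ]
top pointer {'pixel': [244.7, 196.0], 'conf': 0.66} [0.5312 0.129  0.033 ]
wrist {'fx': 320.3672092236063, 'fy': 320.3672092236063, 'cx': 284.1296997894845, 'cy': 209.91936389881576, 'distortion': array([-0.0698,  0.    ,  0.    ,  0.    ,  0.    ]), 'hand_eye': array([[ 0.0003, -0.9535, -0.3013,  0.0783],
       [ 1.    ,  0.0004, -0.0002,  0.0012],
       [ 0.0004, -0.3013,  0.9535,  0.0305],
       [ 0.    ,  0.    ,  0.    ,  1.    ]])}
```

View pics/scene0.png

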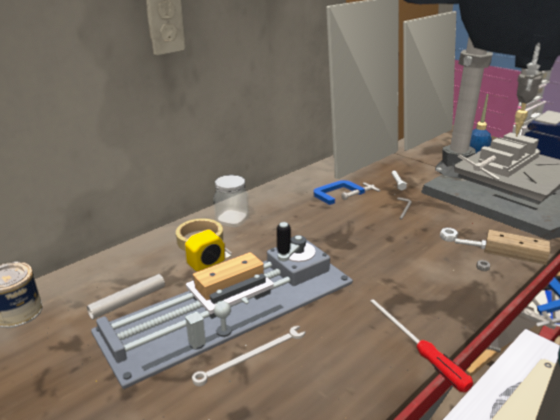

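View pics/top0.png

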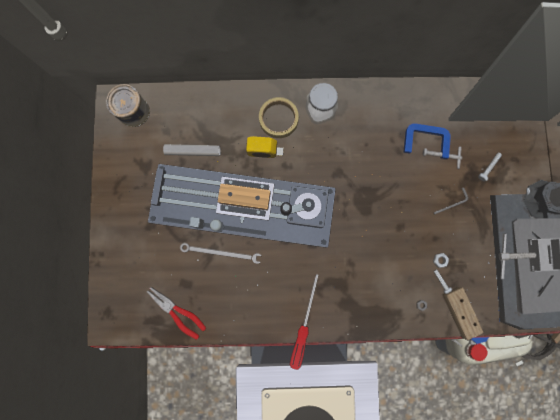

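```bash
python3 - <<'E'
from h import *
a=cv2.imread('pics/top0.png')[155:255,140:345];cv2.imwrite('pics/c1.png',cv2.resize(a,None,fx=3.9,fy=3.9,interpolation=cv2.INTER_CUBIC))
a=cv2.imread('pics/scene0.png')[210:385,90:360];cv2.imwrite('pics/c2.png',cv2.resize(a,None,fx=2.9,fy=2.9,interpolation=cv2.INTER_CUBIC))
E
```

```text
(no output)
```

View pics/c1.png

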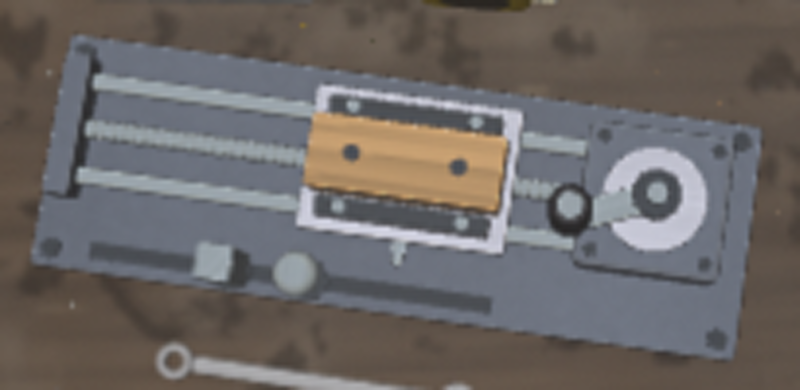

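View pics/c2.png

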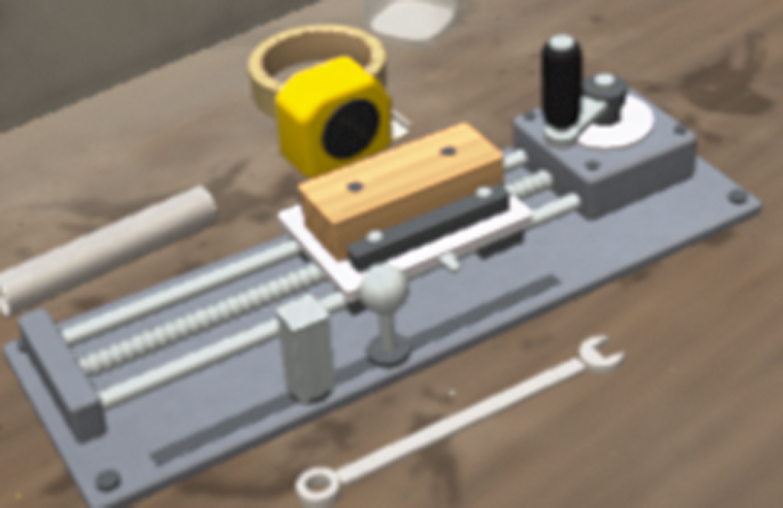

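```bash
python3 - <<'E'
from h import *
np.set_printoptions(precision=4,suppress=True)
T=cam('top');S=cam('scene')
t=lambda x,y:(140+(x+.5)/3.9-.5,155+(y+.5)/3.9-.5)
s=lambda x,y:(90+(x+.5)/2.9-.5,210+(y+.5)/2.9-.5)
P={}
for n,a,b in [('ball',(296,273),(384,289)),('ptr',(397,262),(455,267)),('hubtop',(657,193),(604,78)),('pintop',(570,204),(563,41)),('cornNearCrank',(760,128),(762,205)),('cornfar-x',(33,265),(100,507)),('cornfar+x',(72,37),(5,345))]:
    x,e=tri([ray(T,t(*a)),ray(S,s(*b))]);P[n]=x;print(n,x,e)
c=[atz(T,t(*p),.008) for p in [(72,37),(760,128),(730,358),(33,265)]];print(np.array(c))
ang=[np.arctan2(*(u[:2])[::1]) for u in (c[0]-c[1],c[3]-c[2])]
print('lens',[np.linalg.norm(c[i]-c[i-1]) for i in range(4)],ang)
print('hub z77',atz(T,t(657,193),.077),atz(S,s(604,78),.077),'pin z129',atz(T,t(570,204),.129),atz(S,s(563,41),.129))
print('ball',atz(T,t(296,273),.054),atz(S,s(384,289),.054));print('ptr',atz(T,t(397,262),.033),atz(S,s(455,267),.033))
th=np.mean(ang);u=np.array([np.sin(th),np.cos(th)]);v=np.array([u[1],-u[0]])
for n in P: d=P[n][:2]-P['hubtop'][:2];print(n,'slide x,y',d@v,d@u)
E
```

```text
ball [0.4657 0.1912 0.0535] [0.0005873599341608009, 0.0005873599341608368]
ptr [0.4729 0.1369 0.0331] [9.208108086099976e-05, 9.20810808610739e-05]
hubtop [ 0.5032 -0.0107  0.0773] [4.6374103614773744e-05, 4.637410361472771e-05]
pintop [0.4912 0.037  0.1278] [0.0007908877893014717, 0.0007908877893014692]
cornNearCrank [ 0.5191 -0.1148 -0.0674] [0.05212856775886748, 0.0521285677588675]
cornfar-x [0.478  0.3549 0.0098] [0.0005595903248337971, 0.0005595903248338029]
cornfar+x [0.6155 0.3341 0.009 ] [0.0006609984042855871, 0.0006609984042854145]
[[ 0.6162  0.335   0.008 ]
 [ 0.5502 -0.0776  0.008 ]
 [ 0.4141 -0.0546  0.008 ]
 [ 0.4785  0.356   0.008 ]]
lens [np.float64(0.1392513200432978), np.float64(0.41775268262136617), np.float64(0.1380410636339649), np.float64(0.4155559942176964)] [np.float64(0.15853173023245243), np.float64(0.15561483039574125)]
hub z77 [ 0.5033 -0.0107  0.077 ] [ 0.5035 -0.011   0.077 ] pin z129 [0.4916 0.0375 0.129 ] [0.489 0.038 0.129]
ball [0.4661 0.1916 0.054 ] [0.4647 0.1912 0.054 ]
ptr [0.4729 0.137  0.033 ] [0.4728 0.1368 0.033 ]
ball slide x,y -0.06863966837937167 0.19356283765959192
ptr slide x,y -0.053077255434542274 0.1410479200519042
hubtop slide x,y 0.0 0.0
pintop slide x,y -0.019344450838580867 0.04519834297089613
cornNearCrank slide x,y 0.03193536773075163 -0.1002894210712116
cornfar-x slide x,y -0.08208805422724148 0.35714146342687225
cornfar+x slide x,y 0.05699563166896265 0.3581013588525108
```

View pics/wrist0.png

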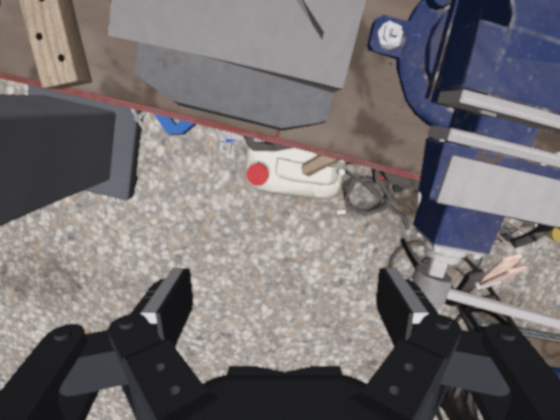

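```bash
python3 - <<'E'
from h import *
np.set_printoptions(precision=3,suppress=True)
T=cam('top');S=cam('scene');s=bot.read_state()
p=np.array(s['position']);M=R.from_rotvec(s['eef_rot']).as_matrix();print(M)
for n,C in (('top',T),('scene',S)): print(n,'tcp',proj(C,p),'tip',proj(C,p+M[:,2]*.173))
for px in [(495,195),(500,325),(550,195)]: print(atz(T,px,.03))
print('press col base',atz(S,(458,160),.03),'press corner',atz(S,(425,190),.0))
E
```

```text
[[ 0.97   0.242  0.   ]
 [ 0.242 -0.97  -0.   ]
 [ 0.     0.    -1.   ]]
top tcp [742.93  395.689] tip [654.779 371.558]
scene tcp [688.151  21.08 ] tip [653.448 116.376]
[ 0.521 -0.448  0.03 ]
[ 0.226 -0.436  0.03 ]
[ 0.518 -0.584  0.03 ]
press col base [ 0.528 -0.623  0.03 ] press corner [ 0.524 -0.47   0.   ]
```

```bash
python3 - <<'E'
from h import *
np.set_printoptions(precision=3,suppress=True)
S=cam('scene')
for px in [(465,5),(475,25),(520,50),(555,40),(530,80),(520,112)]:
    t,v=ray(S,px)
    print(px,[t+v*(y-t[1])/v[1] for y in (-.45,-.6,-.7)])
E
```

```text
(465, 5) [array([ 0.488, -0.45 ,  0.417]), array([ 0.565, -0.6  ,  0.397]), array([ 0.617, -0.7  ,  0.383])]
(475, 25) [array([ 0.461, -0.45 ,  0.384]), array([ 0.534, -0.6  ,  0.358]), array([ 0.583, -0.7  ,  0.341])]
(520, 50) [array([ 0.365, -0.45 ,  0.351]), array([ 0.425, -0.6  ,  0.32 ]), array([ 0.464, -0.7  ,  0.3  ])]
(555, 40) [array([ 0.309, -0.45 ,  0.376]), array([ 0.36, -0.6 ,  0.35]), array([ 0.393, -0.7  ,  0.332])]
(530, 80) [array([ 0.335, -0.45 ,  0.301]), array([ 0.39 , -0.6  ,  0.264]), array([ 0.426, -0.7  ,  0.238])]
(520, 112) [array([ 0.34 , -0.45 ,  0.239]), array([ 0.395, -0.6  ,  0.192]), array([ 0.432, -0.7  ,  0.161])]
```

Call:
{"api": "drive_tool", "payload": {"rows": [{"jaw": 1,"x": 0.6,"y": -2.4},{"jaw": 1,"x": 0.6,"y": -2.4},{"jaw": 1,"x": 0.6,"y": -2.4},{"jaw": 1,"x": 0.6,"y": -2.4},{"jaw": 1,"x": 0.6,"y": -2.4}]}}

```text
validation failed for argument at $.ro...
```

Call:
{"api": "drive_tool", "payload": {"rows": [{"jaw": 1,"x": 0.6,"y": -2.4,"z": 0,"rx": 0,"ry": 0,"rz": 0},{"jaw": 1,"x": 1,"y": -4,"z": 0,"rx": 0,"ry": 0,"rz": 0},{"jaw": 1,"x": 1,"y": -4,"z": 0,"rx": 0,"ry": 0,"rz": 0},{"jaw": 1,"x": 1,"y": -4,"z": 0,"rx": 0,"ry": 0,"rz": 0},{"jaw": 1,"x": 1,"y": -4,"z": 0,"rx": 0,"ry": 0,"rz": 0}]}}

```text
time: 1.4
position: [0.1575, -0.4393, 0.4048]
eef_rot: [3.118, 0.383, 0.0]
ft_force: [0.1, -0.3, 0.2]
opening: 0.0854
grasp_force: 0.0
```

Call:
{"api": "drive_tool", "payload": {"rows": [{"jaw": 1,"x": 2.4,"y": -3.5,"z": 0,"rx": 0,"ry": 0,"rz": 0},{"jaw": 1,"x": 2.4,"y": -3.5,"z": 0,"rx": 0,"ry": 0,"rz": 0},{"jaw": 1,"x": 3.7,"y": -2.7,"z": 0,"rx": 0,"ry": 0,"rz": 0},{"jaw": 1,"x": 3.7,"y": -2.7,"z": 0,"rx": 0,"ry": 0,"rz": 0},{"jaw": 1,"x": 3.7,"y": -2.7,"z": 0,"rx": 0,"ry": 0,"rz": 0}]}}

```text
time: 1.9
position: [0.276, -0.2546, 0.4052]
eef_rot: [3.117, 0.382, 0.002]
ft_force: [1.3, -0.3, 0.4]
opening: 0.0854
grasp_force: 0.0
```

Call:
{"api": "drive_tool", "payload": {"rows": [{"jaw": 1,"x": 3.4,"y": -2.8,"z": 0,"rx": 0,"ry": 0,"rz": 0},{"jaw": 1,"x": 3.4,"y": -2.8,"z": 0,"rx": 0,"ry": 0,"rz": 0},{"jaw": 1,"x": 3.4,"y": -2.8,"z": 0,"rx": 0,"ry": 0,"rz": 0},{"jaw": 1,"x": 3.4,"y": -2.8,"z": 0,"rx": 0,"ry": 0,"rz": 0},{"jaw": 1,"x": 3.4,"y": -2.8,"z": 0,"rx": 0,"ry": 0,"rz": 0}]}}

```text
time: 2.4
position: [0.4072, -0.0773, 0.4051]
eef_rot: [3.118, 0.383, 0.002]
ft_force: [1.2, -0.9, -0.8]
opening: 0.0853
grasp_force: 0.0
```

Call:
{"api": "drive_tool", "payload": {"rows": [{"jaw": 1,"x": 3.6,"y": -3.0,"z": 0,"rx": 0,"ry": 0,"rz": 0},{"jaw": 1,"x": 3.6,"y": -3.0,"z": 0,"rx": 0,"ry": 0,"rz": 0},{"jaw": 1,"x": 2.4,"y": -2.0,"z": 0,"rx": 0,"ry": 0,"rz": 0},{"jaw": 1,"x": 1.2,"y": -1.1,"z": 0,"rx": 0,"ry": 0,"rz": 0},{"jaw": 1,"x": 0,"y": 0,"z": 0,"rx": 0,"ry": 0,"rz": 0}]}}

```text
time: 2.9
position: [0.4896, 0.0372, 0.4047]
eef_rot: [-3.117, -0.388, -0.001]
ft_force: [-0.5, -1.2, -0.4]
opening: 0.0853
grasp_force: 0.0
```

```bash
cat > look.py <<'E'
from h import *
import sys
np.set_printoptions(precision=4,suppress=True)
s=bot.read_state();print(s['time'],s['position'],s['eef_rot'],s['joints'],s['opening'])
G={}
for n in ['wrist','scene','top']:
    im=eyes.snapshot(n);cv2.imwrite(f'pics/{n}_{sys.argv[1]}.png',im[:,:,::-1]);C=cam(n,s)
    for t in sys.argv[2:]:
        r=models.search_frame(n,t)
        if r: print(n,t,r[0]);G.setdefault(t,[]).append(ray(C,r[0]['pixel']))
for t in G:
    if len(G[t])>1: print(t,*tri(G[t]))
E
python3 look.py a crank_grip
```

```text
2.9 [0.4896 0.0372 0.4047] [-3.1168 -0.3883 -0.001 ] [-0.0253  0.4056 -0.1483  1.9475  0.081   0.7934 -1.5414] 0.08528611058096422
wrist crank_grip {'pixel': [278.8, 198.0], 'conf': 0.95}
```

```bash
python3 - <<'E'
from h import *
s=bot.read_state();C=cam('wrist',s)
print(atz(C,(278.8,198),.1),atz(C,(278.8,198),.11),s['position'])
E
```

```text
[0.4900151  0.03787016 0.1       ] [0.49273614 0.03836875 0.11      ] [0.48837613 0.03394507 0.40483484]
```

View pics/wrist_a.png

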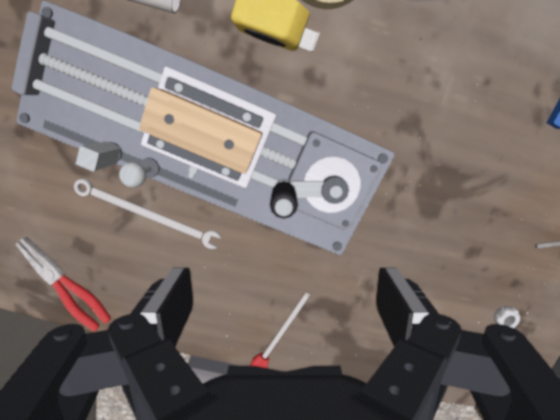

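Call:
{"api": "drive_tool", "payload": {"rows": [{"jaw": 1,"x": 0,"y": -0.1,"z": 3.7,"rx": 0,"ry": 0,"rz": 0},{"jaw": 1,"x": 0,"y": 0,"z": 3.7,"rx": 0,"ry": 0,"rz": 0},{"jaw": 1,"x": 0,"y": 0,"z": 3.7,"rx": 0,"ry": 0,"rz": 0},{"jaw": 1,"x": 0,"y": 0,"z": 3.7,"rx": 0,"ry": 0,"rz": 0},{"jaw": 1,"x": 0,"y": 0,"z": 0,"rx": 0,"ry": 0,"rz": 0}]}}

```text
time: 3.7
position: [0.4867, 0.0354, 0.2533]
eef_rot: [3.118, 0.382, -0.014]
ft_force: [-1.3, 0.2, 0.8]
opening: 0.0851
grasp_force: 0.0
```

Call:
{"api": "drive_tool", "payload": {"rows": [{"jaw": 0.5,"x": 0,"y": 0,"z": 0,"rx": 0,"ry": 0,"rz": 0},{"jaw": 0,"x": 0,"y": 0,"z": 0,"rx": 0,"ry": 0,"rz": 0},{"jaw": 0,"x": 0,"y": 0,"z": 0,"rx": 0,"ry": 0,"rz": 0},{"jaw": 0,"x": 0,"y": 0,"z": 0,"rx": 0,"ry": 0,"rz": 0},{"jaw": 0,"x": 0,"y": 0,"z": 0,"rx": 0,"ry": 0,"rz": 0}]}}

```text
time: 4.2
position: [0.4892, 0.0377, 0.2584]
eef_rot: [-3.117, -0.385, -0.005]
ft_force: [-1.8, 4.6, 8.8]
opening: 0.0224
grasp_force: 58.2
```

```bash
python3 - <<'E'
from h import *
np.set_printoptions(precision=4,suppress=True)
for k in range(3):
    eyes.snapshot('wrist');s=bot.read_state();print(s['time'],s['position'],s['opening'],s['grasp_force'],s['ft_force'])
E
```

```text
4.25 [0.4892 0.0377 0.2583] 0.022896249768765115 58.26623361557722 [-1.8975  1.7719  8.9547]
4.3 [0.4892 0.0377 0.2584] 0.022460348472485223 58.26636532321572 [-0.5477  3.2222  8.3116]
4.35 [0.4892 0.0377 0.2584] 0.022633294722455684 58.2665419857949 [-2.7526  2.1115  9.1135]
```

```bash
cat > circ.py <<'E'
from h import *
th=.157;u=np.array([np.sin(th),np.cos(th)]);v=np.array([u[1],-u[0]]);c=np.array([.5033,-.0108])
def pos(a,r=.05): return c+r*(-np.cos(a)*v+np.sin(a)*u)
def ang(p): d=np.array(p)[:2]-c;return np.arctan2(d@u,-d@v),np.linalg.norm(d)
E
python3 - <<'E'
from circ import *
s=bot.read_state();M=R.from_rotvec(s['eef_rot']).as_matrix()[:2,:2]
a,r=ang(s['position']);print(a,r)
p=np.array(s['position'])[:2]
for k in range(1,31):
    q=pos(a+.2*k);d=M.T@(q-p)*100;p=p+M@(np.round(d,2)/100);print(k,np.round(d,2))
E
```

```text
1.1318305588210964 0.05053080813442724
1 [1.   0.12]
2 [0.96 0.26]
3 [0.89 0.44]
4 [0.79 0.62]
5 [0.65 0.76]
6 [0.48 0.87]
7 [0.31 0.95]
8 [0.1 1. ]
9 [-0.09  0.99]
10 [-0.29  0.96]
11 [-0.47  0.87]
12 [-0.64  0.77]
13 [-0.78  0.63]
14 [-0.88  0.46]
15 [-0.96  0.27]
16 [-1.    0.08]
17 [-0.99 -0.12]
18 [-0.95 -0.32]
19 [-0.86 -0.5 ]
20 [-0.75 -0.66]
21 [-0.6  -0.79]
22 [-0.44 -0.9 ]
23 [-0.24 -0.97]
24 [-0.05 -1.  ]
25 [ 0.15 -0.98]
26 [ 0.34 -0.94]
27 [ 0.53 -0.85]
28 [ 0.68 -0.73]
29 [ 0.81 -0.58]
30 [ 0.91 -0.41]
```

Call:
{"api": "drive_tool", "payload": {"rows": [{"jaw": 0,"x": 1.0,"y": 0.12,"z": 0,"rx": 0,"ry": 0,"rz": 0},{"jaw": 0,"x": 0.96,"y": 0.26,"z": 0,"rx": 0,"ry": 0,"rz": 0},{"jaw": 0,"x": 0.89,"y": 0.44,"z": 0,"rx": 0,"ry": 0,"rz": 0},{"jaw": 0,"x": 0.79,"y": 0.62,"z": 0,"rx": 0,"ry": 0,"rz": 0},{"jaw": 0,"x": 0.65,"y": 0.76,"z": 0,"rx": 0,"ry": 0,"rz": 0}]}}

```text
time: 4.85
position: [0.5362, 0.0255, 0.2583]
eef_rot: [3.118, 0.384, 0.002]
ft_force: [-3.4, -2.0, 8.4]
opening: 0.0223
grasp_force: 58.7
```

Call:
{"api": "drive_tool", "payload": {"rows": [{"jaw": 0,"x": 0.48,"y": 0.87,"z": 0,"rx": 0,"ry": 0,"rz": 0},{"jaw": 0,"x": 0.31,"y": 0.95,"z": 0,"rx": 0,"ry": 0,"rz": 0},{"jaw": 0,"x": 0.1,"y": 1.0,"z": 0,"rx": 0,"ry": 0,"rz": 0},{"jaw": 0,"x": -0.09,"y": 0.99,"z": 0,"rx": 0,"ry": 0,"rz": 0},{"jaw": 0,"x": -0.29,"y": 0.96,"z": 0,"rx": 0,"ry": 0,"rz": 0}]}}

```text
time: 5.35
position: [0.5513, -0.0193, 0.2583]
eef_rot: [-3.118, -0.384, 0.003]
ft_force: [-7.0, 2.4, 12.0]
opening: 0.0228
grasp_force: 59.0
```

Call:
{"api": "drive_tool", "payload": {"rows": [{"jaw": 0,"x": -0.47,"y": 0.87,"z": 0,"rx": 0,"ry": 0,"rz": 0},{"jaw": 0,"x": -0.64,"y": 0.77,"z": 0,"rx": 0,"ry": 0,"rz": 0},{"jaw": 0,"x": -0.78,"y": 0.63,"z": 0,"rx": 0,"ry": 0,"rz": 0},{"jaw": 0,"x": -0.88,"y": 0.46,"z": 0,"rx": 0,"ry": 0,"rz": 0},{"jaw": 0,"x": -0.96,"y": 0.27,"z": 0,"rx": 0,"ry": 0,"rz": 0}]}}

```text
time: 5.85
position: [0.5233, -0.056, 0.2583]
eef_rot: [-3.116, -0.385, -0.004]
ft_force: [-1.3, 5.6, 8.2]
opening: 0.0227
grasp_force: 58.8
```

Call:
{"api": "drive_tool", "payload": {"rows": [{"jaw": 0,"x": -1.0,"y": 0.08,"z": 0,"rx": 0,"ry": 0,"rz": 0},{"jaw": 0,"x": -0.99,"y": -0.12,"z": 0,"rx": 0,"ry": 0,"rz": 0},{"jaw": 0,"x": -0.95,"y": -0.32,"z": 0,"rx": 0,"ry": 0,"rz": 0},{"jaw": 0,"x": -0.86,"y": -0.5,"z": 0,"rx": 0,"ry": 0,"rz": 0},{"jaw": 0,"x": -0.75,"y": -0.66,"z": 0,"rx": 0,"ry": 0,"rz": 0}]}}

```text
time: 6.35
position: [0.4763, -0.0541, 0.2584]
eef_rot: [3.117, 0.382, 0.007]
ft_force: [1.2, -0.7, 5.8]
opening: 0.0227
grasp_force: 58.7
```

```bash
cat > m.py <<'E'
from circ import *
import sys
np.set_printoptions(precision=4,suppress=True)
s=bot.read_state();print(s['time'],s['position'],ang(s['position']))
for n in ['wrist','scene','top']:
    im=eyes.snapshot(n);cv2.imwrite(f'pics/{n}_{sys.argv[1]}.png',im[:,:,::-1]);C=cam(n,s)
    for t,z in (('pointer',.033),('ball_top',.054)):
        for r in models.search_frame(n,t)[:1]:
            p=atz(C,r['pixel'],z)[:2]-c;print(n,t,r,p@v,p@u)
# predicted from start
print('crank from angle -> ptr y', .1410+.00955*((ang(s['position'])[0]-1.167)%(2*np.pi)))
a=cv2.imread(f'pics/scene_{sys.argv[1]}.png')[215:365,110:310]
b=cv2.imread(f'pics/top_{sys.argv[1]}.png')[165:255,140:340]
cv2.imwrite(f'pics/m_{sys.argv[1]}.png',np.vstack([cv2.resize(a,None,fx=2.4,fy=2.4,interpolation=cv2.INTER_CUBIC),cv2.resize(b,None,fx=2.4,fy=2.4,interpolation=cv2.INTER_CUBIC)]))
E
python3 m.py b
```

```text
6.35 [ 0.4763 -0.0541  0.2584] (np.float64(-1.1697916703229096), np.float64(0.05106416802885582))
wrist pointer {'pixel': [24.0, 83.0], 'conf': 0.86} 0.009467425488507143 0.13409677304735354
scene pointer {'pixel': [208.9, 289.5], 'conf': 0.9} 0.009524364925066635 0.17465637454445124
scene ball_top {'pixel': [221.7, 311.7], 'conf': 0.67} -0.07413486558798368 0.19668016779297515
top pointer {'pixel': [229.7, 193.3], 'conf': 0.72} 0.007278586823215721 0.17691032961597183
top ball_top {'pixel': [308.9, 204.0], 'conf': 0.62} 0.003746077021446717 -0.0025090166451163967
crank from angle -> ptr y 0.17868805923198125
```

View pics/m_b.png

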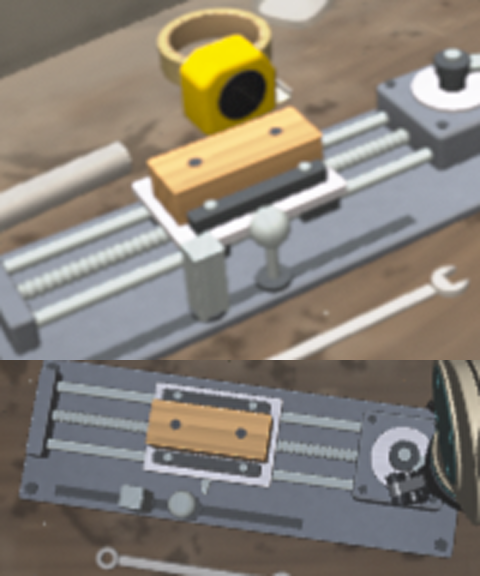

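Call:
{"api": "drive_tool", "payload": {"rows": [{"jaw": 0,"x": -0.6,"y": -0.79,"z": 0,"rx": 0,"ry": 0,"rz": 0},{"jaw": 0,"x": -0.44,"y": -0.9,"z": 0,"rx": 0,"ry": 0,"rz": 0},{"jaw": 0,"x": -0.24,"y": -0.97,"z": 0,"rx": 0,"ry": 0,"rz": 0},{"jaw": 0,"x": -0.05,"y": -1.0,"z": 0,"rx": 0,"ry": 0,"rz": 0},{"jaw": 0,"x": 0.15,"y": -0.98,"z": 0,"rx": 0,"ry": 0,"rz": 0}]}}

```text
time: 7.3
position: [0.4517, -0.0122, 0.2583]
eef_rot: [3.117, 0.382, -0.002]
ft_force: [-4.4, -1.9, 14.5]
opening: 0.0226
grasp_force: 59.5
```

```bash
python3 m.py c; python3 - <<'E'
from h import *
a=cv2.imread('pics/top_c.png')[195:240,180:250];cv2.imwrite('pics/z_c.png',cv2.resize(a,None,fx=10,fy=10,interpolation=cv2.INTER_CUBIC))
E
```

```text
7.3 [ 0.4517 -0.0122  0.2583] (np.float64(-0.1834189049681951), np.float64(0.051622095422432665))
wrist pointer {'pixel': [52.5, 55.6], 'conf': 0.56} -0.0008213839465116158 0.15686333884158588
wrist ball_top {'pixel': [5.9, 138.3], 'conf': 0.79} -0.05112409170274195 0.15951781007911392
scene pointer {'pixel': [202.9, 293.2], 'conf': 0.98} 0.006506007458163351 0.18729651492005434
scene ball_top {'pixel': [220.5, 314.2], 'conf': 0.74} -0.07805283982949636 0.20093253683831355
top pointer {'pixel': [226.0, 193.0], 'conf': 0.65} 0.006852513269567119 0.18531382208839003
crank from angle -> ptr y 0.18810791914111877
```

View pics/z_c.png

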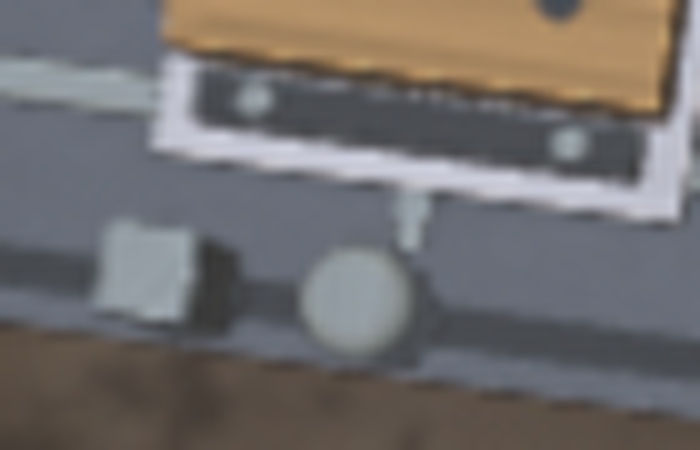

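```bash
python3 - <<'E'
from circ import *
T=cam('top')
P=atz(T,(180+41.05-.5,195+24.85-.5),.033)[:2]-c;B=atz(T,(180+35.75-.5,195+30.05-.5),.054)[:2]-c
print(P@v,P@u,B@v,B@u,(B-P)@u)
# carriage displacement by image registration of wood/carriage between start and now
a=cv2.imread('pics/top0.png',0);b=cv2.imread('pics/top_c.png',0)
t=a[185:218,217:273];r=cv2.matchTemplate(b[175:228,180:290],t,cv2.TM_CCOEFF_NORMED);_,m,_,l=cv2.minMaxLoc(r)
x,y=l
sub=lambda p,q,s:(p-s)/(2*(p-2*q+s))
dx=sub(r[y,x-1],r[y,x],r[y,x+1]);dy=sub(r[y-1,x],r[y,x],r[y+1,x])
o=np.array([245,201.]);n=np.array([180+x+dx+28,175+y+dy+16])
print(m,(atz(T,n,.05)-atz(T,o,.05))[:2]@u,'expected',.1881-.1410)
S=s=bot.read_state();M=R.from_rotvec(s['eef_rot']).as_matrix()[:2,:2];a0=-.1834
for D in (.0045,.005,.0055): print(D,[np.round(M.T@(pos(a0+D/.00955*(k+1)/3)-pos(a0+D/.00955*k/3))*100,2) for k in range(3)])
E
```

```text
-0.05386427395014629 0.18842943068137008 -0.06832666286123278 0.19467433451383112 0.006244903832461057
0.9702889323234558 0.04734177454996021 expected 0.0471
0.0045 [array([ 0.23, -0.75]), array([ 0.34, -0.7 ]), array([ 0.45, -0.64])]
0.005 [array([ 0.26, -0.83]), array([ 0.4 , -0.77]), array([ 0.53, -0.69])]
0.0055 [array([ 0.3 , -0.91]), array([ 0.47, -0.84]), array([ 0.62, -0.73])]
```

Call:
{"api": "drive_tool", "payload": {"rows": [{"jaw": 0,"x": 0.3,"y": -0.91,"z": 0,"rx": 0,"ry": 0,"rz": 0},{"jaw": 0,"x": 0.47,"y": -0.84,"z": 0,"rx": 0,"ry": 0,"rz": 0},{"jaw": 0,"x": 0.62,"y": -0.73,"z": 0,"rx": 0,"ry": 0,"rz": 0},{"jaw": 0,"x": 0,"y": 0,"z": 0,"rx": 0,"ry": 0,"rz": 0},{"jaw": 0,"x": 0,"y": 0,"z": 0,"rx": 0,"ry": 0,"rz": 0}]}}

```text
time: 8.25
position: [0.46, 0.0172, 0.2583]
eef_rot: [-3.116, -0.387, -0.002]
ft_force: [-3.6, 4.2, 13.0]
opening: 0.0228
grasp_force: 59.4
```

```bash
python3 m.py d; python3 - <<'E'
from h import *
a=cv2.imread('pics/top_d.png')[200:240,180:250];b=cv2.imread('pics/scene_d.png')[275:345,180:260]
a=cv2.resize(a,None,fx=8,fy=8,interpolation=cv2.INTER_CUBIC)
a2=np.zeros((272,640,3),np.uint8);a2[:,:560]=a[:272]
cv2.imwrite('pics/z_d.png',np.hstack([a[:320,:400],cv2.resize(b,None,fx=4.9,fy=4.571,interpolation=cv2.INTER_CUBIC)]))
E
```

```text
8.25 [0.46   0.0172 0.2583] (np.float64(0.4170922745881587), np.float64(0.05158089686565421))
wrist pointer {'pixel': [71.6, 63.2], 'conf': 0.86} 0.0025347526395934315 0.17607154547523696
wrist ball_top {'pixel': [29.0, 161.4], 'conf': 0.94} -0.055757127454961565 0.17480630759980975
scene pointer {'pixel': [201.6, 295.0], 'conf': 0.98} 0.003541316599481523 0.19121895949399048
scene ball_top {'pixel': [222.1, 312.0], 'conf': 0.84} -0.07507498764356171 0.19653498177428588
top pointer {'pixel': [222.7, 194.3], 'conf': 0.75} 0.0029286023568837415 0.19226679239357672
top ball_top {'pixel': [219.2, 223.4], 'conf': 0.56} -0.06467961157388286 0.186473241831107
crank from angle -> ptr y 0.19384280090588196
```

View pics/z_d.png

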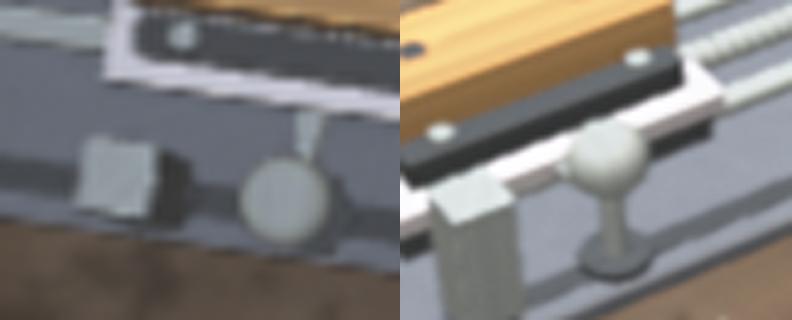

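```bash
python3 - <<'E'
from circ import *
T=cam('top');S=cam('scene')
f=lambda C,p,z:(lambda d:(round(d@v*1000,1),round(d@u*1000,1)))(atz(C,p,z)[:2]-c)
tp=lambda x,y:(180+(x+.5)/8-.5,200+(y+.5)/8-.5)
for p in [(311,118),(309,140),(307,155)]: print('ptr',f(T,tp(*p),.033))
print('ball top',f(T,tp(285,200),.054),'scene',f(S,(180+208.5/4.9-.5,275+160.5/4.571-.5),.054),'foot',f(S,(180+215/4.9-.5,275+255/4.571-.5),.012))
for n,C,(x0,x1,y0,y1) in (('top',T,(205,228,213,238)),('scene',S,(210,236,295,325))):
  for k in ('0','_c','_d'):
    g=cv2.resize(cv2.imread(f'pics/{n}{k}.png',0)[y0:y1,x0:x1],None,fx=10,fy=10,interpolation=cv2.INTER_CUBIC)
    ex=(53,75) if n=='top' else (70,95)
    h=cv2.HoughCircles(g,cv2.HOUGH_GRADIENT_ALT if 0 else cv2.HOUGH_GRADIENT,1,200,param1=80,param2=10,minRadius=45,maxRadius=100)
    if h is not None: q=h[0,0];print(n,k,q,f(C,(x0+(q[0]+.5)/10-.5,y0+(q[1]+.5)/10-.5),.054))
a=cv2.imread('pics/top0.png',0);b=cv2.imread('pics/top_d.png',0)
for x0,x1,y0,y1 in ((217,273,185,218),(220,270,188,212)):
    t=a[y0:y1,x0:x1];r=cv2.matchTemplate(b[175:230,160:290],t,cv2.TM_CCOEFF_NORMED);_,m,_,(x,y)=cv2.minMaxLoc(r)
    sub=lambda p,q,s:(p-s)/(2*(p-2*q+s))
    n=np.array([160+x+sub(r[y,x-1],r[y,x],r[y,x+1]),175+y+sub(r[y-1,x],r[y,x],r[y+1,x])]);w=np.array([x1-x0,y1-y0])/2
    print(m,(atz(T,n+w,.05)-atz(T,np.array([x0,y0])+w,.05))[:2]@u)
E
```

```text
ptr (np.float64(-43.3), np.float64(194.9))
ptr (np.float64(-49.5), np.float64(194.5))
ptr (np.float64(-53.7), np.float64(194.4))
ball top (np.float64(-68.4), np.float64(194.8)) scene (np.float64(-70.3), np.float64(193.9)) foot (np.float64(-68.6), np.float64(193.5))
top 0 [190.5  95.5  87.2] (np.float64(-60.6), np.float64(177.3))
top _c [191.5  57.5  48.3] (np.float64(-52.3), np.float64(178.4))
scene 0 [48.5 32.5 52.7] (np.float64(-38.9), np.float64(189.6))
scene _c [113.5 121.5  57.8] (np.float64(-63.4), np.float64(191.9))
scene _d [114.5 133.5  78.9] (np.float64(-65.9), np.float64(193.2))
0.9206568002700806 0.05280658450114937
0.9326432943344116 0.053202526216303
```

The pointer is in line with the ball to within about 0.5 mm, so I'm releasing the grip and retreating upward.

Call:
{"api": "drive_tool", "payload": {"rows": [{"jaw": 0.5,"x": 0,"y": 0,"z": 0,"rx": 0,"ry": 0,"rz": 0},{"jaw": 1,"x": 0,"y": 0,"z": 0,"rx": 0,"ry": 0,"rz": 0},{"jaw": 1,"x": 0,"y": 0,"z": 0,"rx": 0,"ry": 0,"rz": 0},{"jaw": 1,"x": 0,"y": 0,"z": 0,"rx": 0,"ry": 0,"rz": 0},{"jaw": 1,"x": 0,"y": 0,"z": 0,"rx": 0,"ry": 0,"rz": 0}]}}

```text
time: 9.2
position: [0.4603, 0.0156, 0.2567]
eef_rot: [3.118, 0.383, 0.0]
ft_force: [0.3, 0.9, -0.3]
opening: 0.0855
grasp_force: 0.0
```

Call:
{"api": "drive_tool", "payload": {"rows": [{"jaw": 1,"x": 0,"y": 0,"z": -1.5,"rx": 0,"ry": 0,"rz": 0},{"jaw": 1,"x": 0,"y": 0,"z": -3,"rx": 0,"ry": 0,"rz": 0},{"jaw": 1,"x": 0,"y": 0,"z": -4,"rx": 0,"ry": 0,"rz": 0},{"jaw": 1,"x": 0,"y": 0,"z": -4,"rx": 0,"ry": 0,"rz": 0},{"jaw": 1,"x": 0,"y": 0,"z": 0,"rx": 0,"ry": 0,"rz": 0}]}}

```text
time: 9.7
position: [0.4618, 0.0158, 0.3861]
eef_rot: [3.118, 0.383, 0.015]
ft_force: [1.0, 0.3, -0.4]
opening: 0.0854
grasp_force: 0.0
```

```bash
python3 m.py e; python3 - <<'E'
from h import *
a=cv2.imread('pics/top_e.png')[200:240,180:250];b=cv2.imread('pics/wrist_e.png')
a=cv2.resize(a,None,fx=8,fy=8,interpolation=cv2.INTER_CUBIC)[:,:400]
cv2.imwrite('pics/z_e.png',np.hstack([a,cv2.resize(b,(400,320))]))
E
```

```text
9.7 [0.4618 0.0158 0.3861] (np.float64(0.4137950221214129), np.float64(0.04927031105750247))
wrist pointer {'pixel': [125.4, 75.2], 'conf': 0.56} 0.001968106998175149 0.20377327949072846
wrist ball_top {'pixel': [110.1, 149.7], 'conf': 0.62} -0.06674538518861267 0.18927423093288376
scene pointer {'pixel': [199.1, 293.2], 'conf': 0.7} 0.010086094757863838 0.19233655046624493
scene ball_top {'pixel': [221.3, 311.7], 'conf': 0.61} -0.0737909809990281 0.1971646266619226
top pointer {'pixel': [220.6, 194.1], 'conf': 0.65} 0.0027534953612630177 0.19704991436099972
top ball_top {'pixel': [222.1, 194.8], 'conf': 0.59} -0.0012783091061194217 0.1897828269777254
crank from angle -> ptr y 0.19381131214482453
```

View pics/z_e.png

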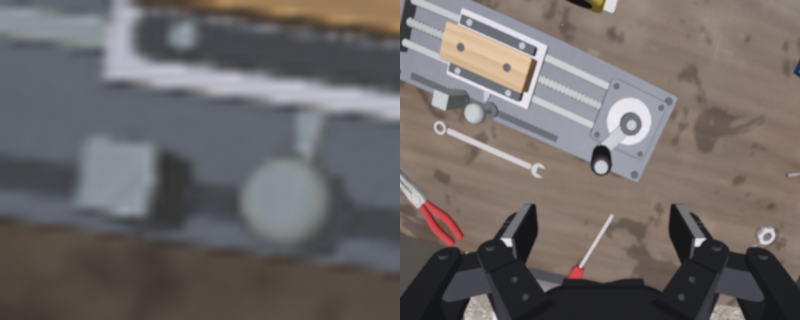

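The carriage has not moved since the release: the pointer is still at about column 307 in the enlarged top view, and the ball at (285, 200). The hand is clear of everything.

```bash
python3 -c "
from station import bot
print(bot.close_job())"
```

```text
the job is handed in; nothing more can be done
None
```

I wound the carriage in one go without letting go of the grip, until its pointer stood in line with the ball-topped post (within about 0.5 mm by the top camera). I then let go, raised the hand clear and handed the job in at about 10 s; no verdict came back.

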